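# Load the angled tamping stand in working order

## Task

Set up the tamping corner for the next shot: load the angled three-pocket stand in the order the tools are used, first the brass dosing funnel into the pocket marked with one stud, then the squat leveller into the pocket with two studs, and last the tamper into the pocket with three studs. Each tool must sit foot down and fully home, flat on its pocket's floor, and be let go there before the next one is loaded. Set the tools down, do not drop them or knock them about, and leave the portafilter, the two cups and the canister where they are.

Things in the scene. Friction and masses are not known exactly. Their poses are not given: they have to be found in the camera images.
- funnel: brass dosing funnel: a round tube open at both ends, 70 mm tall, wall 3 mm, standing upright on the bench. Foot 57 mm in diameter up to 16 mm height, flaring to 62 mm diameter at 26 mm, then straight 62 mm to the rim at 70 mm. 0.18 kg. Origin: centre of its foot's underside; z points up its axis
- leveller: coffee leveller: a squat, solid dark steel drum with a closed flat top, 60 mm tall, standing upright on the bench. Foot 57 mm in diameter up to 16 mm height, a 42 mm groove from 18 to 24 mm, then a drum 62 mm in diameter from 26 to 58 mm. 0.3 kg. Origin: centre of its underside; z points up its axis
- tamper: chrome flat-based tamper, 92 mm tall, standing upright on the bench: base 57 mm in diameter up to 23 mm height, a thin neck (22 mm), then a knob handle 38 mm in diameter, straight-sided from 50 to 86 mm height. 0.35 kg. Origin: centre of its base's underside; z points up its axis
- pocket1 (a point): round recess marked by ONE stud, 62 mm across, 14 mm deep, mouth chamfered 2 mm, in a pale wooden face sloping 30 degrees: it opens upward and towards the robot. The point is the centre of its flat floor, 42 mm above the bench; z runs out along the pocket's axis, y is level along the row of pockets, x climbs the slope away from the robot
- pocket2 (a point): same pocket marked by TWO studs; point and axes as pocket1. Studs are round, dark steel, 18 mm across, 4 mm high, 26 mm apart in a level row 53 mm upslope of the pocket's centre. Each face is 115 mm (up the slope) by 100 mm; the pocket's centre is 43.5 mm from its lower edge
- pocket3 (a point): same pocket marked by THREE studs; point and axes as pocket1. The three pockets stand in one row, 115 mm apart, on a fixed base board 12 mm thick; which place in the row has which number of studs varies
- portafilter: steel portafilter lying on the bench, head 70 mm in diameter and 34 mm high, black handle reaching 190 mm out along its x axis; leave alone. Origin: centre of the head's underside
- cup_a: white porcelain demitasse cup, 64 mm rim diameter, 60 mm tall; leave alone. Origin: centre of its underside
- cup_b: second cup, same size; leave alone. Origin: centre of its underside
- canister: aluminium screw-top canister with knurled lid, 98 mm in diameter, 144 mm tall, near the back edge; leave alone. Origin: centre of its underside

How it is judged:
On the way, in this order (a step that is already met when the one before it is completed fails the run):
1. the brass dosing funnel sits fully home in the pocket marked with one stud, let go (z of funnel in the frame of pocket1 between -0.004 and 0.004 m and distance between funnel and pocket1 below 0.006 m and angle between the z axis of funnel and the z axis of pocket1, either way round below 0.08 rad and contact force between the fingers and funnel below 0.5 N), for 0.2 s.
2. the squat leveller sits fully home in the pocket marked with two studs, let go (z of leveller in the frame of pocket2 between -0.004 and 0.004 m and distance between leveller and pocket2 below 0.006 m and angle between the z axis of leveller and the z axis of pocket2, either way round below 0.08 rad and contact force between the fingers and leveller below 0.5 N), for 0.2 s.
3. the tamper sits fully home in the pocket marked with three studs, let go (z of tamper in the frame of pocket3 between -0.004 and 0.004 m and distance between tamper and pocket3 below 0.006 m and angle between the z axis of tamper and the z axis of pocket3, either way round below 0.08 rad and contact force between the fingers and tamper below 0.5 N), for 0.2 s.
At the end, for the whole second after the job is handed in: Funnel in pocket 1, leveller in 2, tamper in 3: each foot down, centre of its underside within 6 mm of the pocket floor's centre (4 mm along the pocket's axis), axes within 0.08 rad, let go (fingers under 0.5 N) and at rest (under 0.02 m/s) (all of step 1 and all of step 2 and all of step 3 and linear speed of each of funnel, leveller, tamper below 0.02 m/s); the robot touches nothing.
It fails at once if the brass dosing funnel is dropped or knocked about: it moves faster than 0.6 m/s (a fall of about 18 mm) while the fingers are not holding it (contact force between the fingers and funnel below 0.05 N and linear speed of funnel above 0.6 m/s).
It fails at once if the squat leveller is dropped or knocked about: it moves faster than 0.6 m/s (a fall of about 18 mm) while the fingers are not holding it (contact force between the fingers and leveller below 0.05 N and linear speed of leveller above 0.6 m/s).
It fails at once if the tamper is dropped or knocked about: it moves faster than 0.6 m/s (a fall of about 18 mm) while the fingers are not holding it (contact force between the fingers and tamper below 0.05 N and linear speed of tamper above 0.6 m/s).
It fails at once if the portafilter, a cup or the canister is moved more than 20 mm (distance of any of portafilter, cup_a, cup_b, canister from where it was at the start of the episode above 0.02 m).
It also fails if it takes over 72 s, if anything falls off the work surface, if the arm or the gripper's body presses on something with over 40 N, if the wrist force passes 120 N, or if a joint passes its speed limit or range.

## Robot

A 7-joint arm with a two-finger parallel gripper is mounted at the origin on the work surface. World frame = base frame: x ahead of the robot, y to its left, z up, the work surface at z = 0. Lengths are in m, angles in rad, forces in N, time in s.
With the tool pointing down it reaches from about 0.425 to 0.875 m from the base axis. Payload 4.7 kg.
Tool frame: the origin (TCP) lies midway between the tips of the shut fingers; the grasp point (between the pads) lies 19 mm behind it; x points along the fingers, z is the direction in which the jaws open and shut, and the axes are right-handed (so a half turn about x gives the same grasp; the last joint's range is limited). The gripper opens to 87 mm and grips with 3 to 60 N. Pads are 19 mm wide; open, the fingers measure 117 mm over their backs; the gripper's body (75 mm by 190 mm) begins 51 mm behind the grasp point.
Start: joints at [-1.222, 0.321, -0.07, 1.45, 0.023, 1.371, -0.057], TCP at [0.214, 0.614, 0.223] pointing down, gripper open.
Joint ranges: [-2.86, 2.86], [-0.3, 2.09], [-1.38, 1.24], [0.06, 2.45], [-1.56, 4.7], [0.09, 2.05], [-2.69, 2.69]. Speed limits (rad/s): [2.57, 2.57, 3.14, 3.14, 3.14, 3.14, 3.14].

## Interface

Orientations are given as a rotation vector (axis times angle).
In Python, from bench import ctrl, vision, close_job gives the robot as it stands. The module is installed in compiled form; this text tells all that it offers.
- The arm moves only by the tool servo_tool, never from a script. Its argument "commands" is a list that holds one entry, the list of rows, each a list of 7 numbers: the turn, a rotation vector about the tool's x, y, z in degrees, then the shift along the tool's x, y, z in mm, then the finger opening in mm, from 0 to 87. In form: [[[wx, wy, wz, x, y, z, grip], ...]]. A call has 1 to 5 rows; each row is the pose to reach, as a shift and turn from the pose commanded when the call began, along the tool's axes at that moment; what a row does not reach only later rows make up. A row lasts 1/8 s, in which the tool goes at most 62.5 mm and 10.7 degrees, less where a joint would pass 70% of its speed; a pose out of reach is approached as far as the arm can. A call with a gripper value outside its range is refused whole. The fingers move at their own pace and stop on an object; "newtons" is the grip in N (left out, the last holds). Time passes only in rows, so rows that repeat a pose let the fingers close. It gives the time, the measured TCP pose, the force and the opening at its end, in the units of the state.
- ctrl.get_state(): the state, without advancing time (a new reading comes with each control period).
- vision.get_image(name): name is "scene" or "top" or "wrist"; returns the picture (420x560x3 uint8, red, green, blue); there is no depth.
- vision.camera_info(name): a dict with "fov_y" (degrees; the focal length in pixels is half the picture's height over the tangent of half this angle, whatever the lens; pixels are square), "cx", "cy" (the principal point, pixels), "dist" ([k1, k2, p1, p2, k3] as OpenCV has them; the pictures are not rectified), "pose" (4x4, takes a point from camera to world coordinates). Camera axes: x right, y down, z forward; pixel columns grow to the right and rows downward; lengths in m; the calibration is good to about 2 mm. A picture is of the moment at which its call begins: read the wrist's pose just before it. camera_info takes no time and is no camera call; for the wrist camera it gives the pose at the moment of the call.
- close_job(): hands the job in, once; it reports no verdict.
The state is a dict: "time": time; "joint_positions": joint angles; "qd": joint speeds; "joint_torque": joint torques, N m; "position": TCP position; "tool_rot": TCP orientation; "ft_force": force on the tool from outside, world axes, zero at the start; "torque": the same for the moment, N m; "grip_width": opening from 0.0 (shut) to 1.0 (fully open).
Only numpy, scipy, OpenCV 4.12 (cv2) and the standard library are available. Lean on these libraries where they do the work, as an engineer would, in place of code of your own. Each camera call takes 0.05 s, during which the arm holds its last target. There are 200 camera calls.

## Working session

There is one attempt and no reset: what is moved stays moved. The work goes in short steps, Python scripts to look and compute and a tool call to move; the robot and the scene stay as the last step left them, time stands still between calls to the robot, and variables do not carry over. Pictures are saved under pics/ and viewed, about 8 in all and at most 12, crops included, and the job is handed in when it is done.

Besides the shell and the picture viewer there is one more tool, called after ">>>" as name(argument=value, ...) on one line, values as JSON. servo_tool: Moves the arm, as the interface text tells. Its arguments: {"type":"object","properties":{"commands":{"type":"array"},"newtons":{"type":"number"}},"required":["commands"]}

```bash
mkdir -p pics; ls
python3 - <<'E'
from bench import ctrl, vision
import cv2,numpy as np
s=ctrl.get_state()
print({k:np.round(v,3) for k,v in s.items()})
for n in ['scene','top','wrist']:
    i=vision.camera_info(n); print(n,i['fov_y'],i['cx'],i['cy'],i['dist']); print(np.round(i['pose'],3))
    cv2.imwrite(f'pics/{n}0.png',vision.get_image(n)[:,:,::-1])
E
```

```text
pics
{'time': np.float64(0.0), 'joint_positions': array([-1.222,  0.322, -0.07 ,  1.452,  0.023,  1.371, -0.057]), 'qd': array([-0.001, -0.001,  0.   ,  0.   ,  0.   , -0.   , -0.001]), 'joint_torque': array([-0.0000e+00, -4.9130e+01, -4.0400e-01, -3.1252e+01, -6.4000e-02,
        4.4000e-02,  0.0000e+00]), 'position': array([0.213, 0.613, 0.221]), 'tool_rot': array([-0.96 ,  1.351,  0.958]), 'ft_force': array([-0.063,  0.468,  0.397]), 'torque': array([-0.034, -0.005, -0.017]), 'grip_width': np.float64(1.001)}
scene 44.75041052595728 266.58483645417186 211.21346846440275 [-0.02963579  0.          0.          0.          0.        ]
[[-0.861  0.278 -0.426  1.178]
 [ 0.509  0.454 -0.731  0.974]
 [-0.01  -0.846 -0.533  0.785]
 [ 0.     0.     0.     1.   ]]
top 48.96480192214902 279.7591960578129 212.2634364594842 [-0.05092599  0.          0.          0.          0.        ]
[[-0.004 -0.991  0.132  0.434]
 [-1.     0.008  0.027 -0.055]
 [-0.028 -0.132 -0.991  1.213]
 [ 0.     0.     0.     1.   ]]
wrist 67.76155631692338 281.40082300161725 209.8394455630827 [-0.06188462  0.          0.          0.          0.        ]
[[ 0.329  0.903  0.276  0.137]
 [ 0.944 -0.314 -0.097  0.64 ]
 [-0.001  0.293 -0.956  0.383]
 [ 0.     0.     0.     1.   ]]
```

View pics/top0.png

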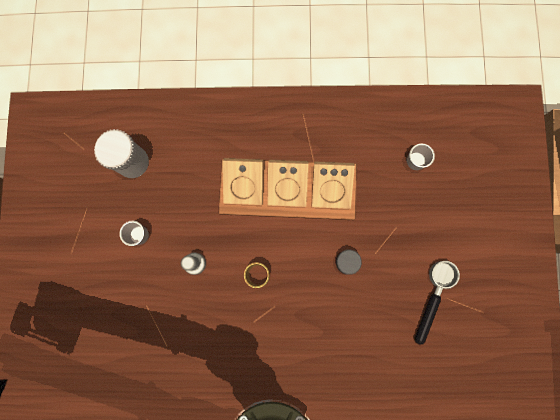

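View pics/scene0.png

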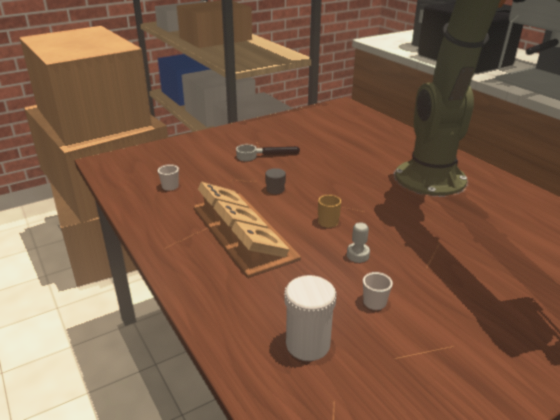

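```bash
cat > h.py <<'E'
from bench import ctrl, vision
import cv2,numpy as np
from scipy.spatial.transform import Rotation as Ro
np.set_printoptions(suppress=True,precision=4)
def K(i):
    f=210/np.tan(np.radians(i['fov_y']/2)); return np.array([[f,0,i['cx']],[0,f,i['cy']],[0,0,1]])
def ray(i,px):
    u=cv2.undistortPoints(np.array(px,float).reshape(-1,1,2),K(i),np.array(i['dist'])).reshape(-1,2)
    P=np.array(i['pose']); return P[:3,3],np.c_[u,np.ones(len(u))]@P[:3,:3].T
def onz(i,px,z):
    o,d=ray(i,px); return o+d*((np.asarray(z)-o[2])/d[:,2])[:,None]
def proj(i,X):
    P=np.linalg.inv(np.array(i['pose'])); X=np.asarray(X,float).reshape(-1,3)@P[:3,:3].T+P[:3,3]
    return cv2.projectPoints(X,np.zeros(3),np.zeros(3),K(i),np.array(i['dist']))[0].reshape(-1,2)
def Rdown(yaw,tilt=0):
    # stand frame: X = climbing dir (level) at yaw, Y level; fingers point down, tilted forward by tilt; tool z = +Y
    X=np.array([np.cos(yaw),np.sin(yaw),0]);Y=np.array([-np.sin(yaw),np.cos(yaw),0])
    x=np.sin(tilt)*X-np.cos(tilt)*np.array([0,0,1]); z=Y
    return np.c_[x,np.cross(z,x),z]
def rel(Rt,pt,R=None,p=None):
    s=ctrl.get_state()
    if R is None: R=Ro.from_rotvec(s['tool_rot']).as_matrix()
    if p is None: p=s['position']
    w=Ro.from_matrix(R.T@Rt).as_rotvec(degrees=True); t=R.T@(np.asarray(pt)-p)*1000
    return np.r_[w,t]
E
python3 - <<'E'
from h import *
i=vision.camera_info('top')
names=['funnel','leveller','tamperknob','p1','p2','p3','cupA','canister']
print(dict(zip(names,onz(i,[(257,274),(348,261),(189,263),(243,187),(288,189),(333,190),(132,233),(114,148)],[.07,.06,.088,.054,.054,.054,.06,.144]))))
s=ctrl.get_state();R=Ro.from_rotvec(s['tool_rot']).as_matrix();print(R)
print(rel(Rdown(0),s['position']))
E
```

```text
{'funnel': array([0.4328, 0.0335, 0.07  ]), 'leveller': array([ 0.4637, -0.1918,  0.06  ]), 'tamperknob': array([0.4599, 0.1988, 0.088 ]), 'p1': array([0.6538, 0.0712, 0.054 ]), 'p2': array([ 0.6475, -0.044 ,  0.054 ]), 'p3': array([ 0.6439, -0.1586,  0.054 ]), 'cupA': array([0.5368, 0.3533, 0.06  ]), 'canister': array([0.7364, 0.3765, 0.144 ])}
[[-0.0004 -0.9445  0.3286]
 [-0.0014  0.3286  0.9445]
 [-1.     -0.0001 -0.0014]]
[-19.1833  -0.0827  -0.01     0.       0.       0.    ]
```

Run:
```python
from h import *
print(rel(Rdown(-.043),[.45,-0.02,.26],p=np.array([.214,.614,.223])))
```

```text
[ -16.7196   -0.0828   -0.0082  -36.2166 -431.2249 -521.3007]
```

>>> servo_tool(commands=[[[0, 0, 0, -36, -40, -48, 87], [0, 0, 0, -36, -80, -96, 87], [0, 0, 0, -36, -120, -145, 87], [0, 0, 0, -36, -160, -193, 87], [0, 0, 0, -36, -200, -242, 87]]])

```text
time: 0.78
position: [0.3201, 0.3268, 0.2585]
tool_rot: [-0.959, 1.349, 0.959]
ft_force: [0.3, 0.1, -0.2]
grip_width: 1.003
```

>>> servo_tool(commands=[[[-8, 0, 0, 0, -40, -48, 87], [-16.7, 0, 0, 0, -80, -96, 87], [-16.7, 0, 0, 0, -120, -145, 87], [-16.7, 0, 0, 0, -160, -193, 87], [-16.7, 0, 0, 0, -200, -242, 87]]])

```text
time: 1.4
position: [0.4287, 0.0341, 0.2586]
tool_rot: [-1.177, 1.228, 1.177]
ft_force: [1.1, 0.4, 0.7]
grip_width: 1.001
```

```bash
cat > snap.py <<'E'
import sys,pickle
from h import *
def snap(n):
    s=ctrl.get_state(); i=vision.camera_info('wrist'); im=vision.get_image('wrist')[:,:,::-1]
    cv2.imwrite(f'pics/{n}.png',im); pickle.dump((s,i),open(f'pics/{n}.pkl','wb')); return s,i,im
if __name__=='__main__':
    s,i,im=snap(sys.argv[1]); print(s['position'],s['tool_rot'],np.abs(s['qd']).max())
E
python3 snap.py w1
```

```text
[0.4287 0.0341 0.2586] [-1.177   1.2282  1.1773] 1.087127755099865
```

View pics/w1.png

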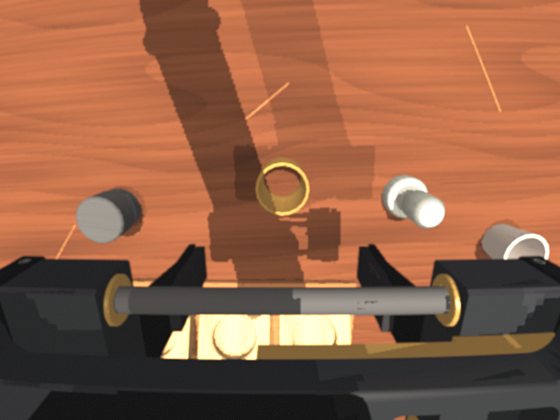

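```bash
cat > ov.py <<'E'
from h import *
t=np.linspace(0,2*np.pi,60)
def circ(c,r,h,R=np.eye(3)):
    return np.asarray(c)+np.c_[r*np.cos(t),r*np.sin(t),0*t+h]@R.T
PR={'funnel':[(28.5,0),(31,70)],'leveller':[(28.5,0),(30.5,59)],'tamper':[(28.5,0),(28.5,23),(19,86)]}
def crop(im,i,sets,ctr,half=50,z=4):
    x0,y0=int(ctr[0])-half,int(ctr[1])-half
    p=cv2.copyMakeBorder(im,200,200,200,200,cv2.BORDER_CONSTANT)[y0+200:y0+200+2*half,x0+200:x0+200+2*half]
    p=cv2.resize(p,None,fx=z,fy=z,interpolation=cv2.INTER_CUBIC)
    for X,col in sets:
        q=((proj(i,X)-[x0,y0]+.5)*z-.5); cv2.polylines(p,[np.round(q).astype(np.int32)],False,col,1,cv2.LINE_AA)
    cv2.putText(p,f'{x0},{y0} x{z}',(3,12),0,.4,(255,255,255),1)
    return p
E
python3 - <<'E'
from snap import *; from ov import *
s,i,im=snap('w2'); print(s['position'],s['tool_rot'],np.abs(s['qd']).max())
G=onz(i,[(283,187),(102,220),(430,211)],[.07,.06,.088]);print(G)
out=[]
for n,g in zip(PR,G):
    g=g*[1,1,0]; out.append(crop(im,i,[(circ(g,r/1e3,h/1e3),(0,255,0)) for r,h in PR[n]],proj(i,g+[0,0,.03])[0],half=45,z=3))
cv2.imwrite('pics/o2.png',np.hstack(out))
E
```

```text
[0.431  0.0247 0.259 ] [-1.1727  1.235   1.1652] 0.20324172150219483
[[ 0.4304  0.0259  0.07  ]
 [ 0.4619 -0.2018  0.06  ]
 [ 0.4626  0.1904  0.088 ]]
```

View pics/o2.png

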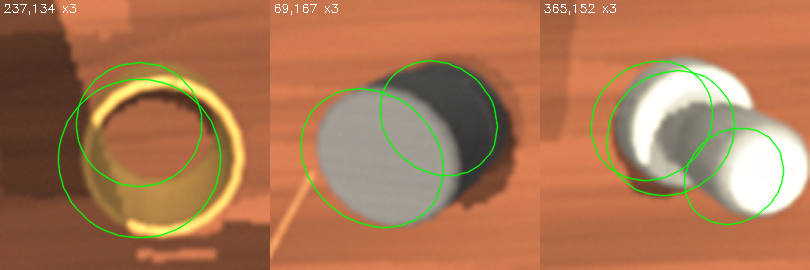

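Run:
```python
from snap import *
s,i=pickle.load(open('pics/w2.pkl','rb'))
print(onz(i,[(291.3,186),(107.7,220),(441,213)],[.07,.059,.088]))
s=ctrl.get_state();print(s['position'],s['tool_rot'],np.abs(s['qd']).max())
```

```text
[[ 0.4298  0.0355  0.07  ]
 [ 0.4626 -0.195   0.059 ]
 [ 0.4657  0.2034  0.088 ]]
[0.4299 0.0289 0.2589] [-1.17    1.2344  1.1671] 0.11668106806500875
```

>>> servo_tool(commands=[[[0, 0, 0, 60, -1, 5, 87], [0, 0, 0, 120, -1, 5, 87], [0, 0, 0, 120, -1, 5, 87], [0, 0, 0, 120, -1, 5, 87], [0, 0, 0, 120, -1, 5, 87]]])

```text
time: 2.12
position: [0.4316, 0.0416, 0.1411]
tool_rot: [-1.178, 1.225, 1.175]
ft_force: [0.4, 0.1, 0.9]
grip_width: 0.996
```

Run:
```python
from snap import *; from ov import *
s,i,im=snap('w3'); print(s['position'],s['tool_rot'],np.abs(s['qd']).max(),s['ft_force'])
g=np.array([.431,.0345,0])
a=crop(im,i,[(circ(g,r/1e3,h/1e3),(0,255,0)) for r,h in PR['funnel']],proj(i,g+[0,0,.03])[0],half=75,z=4)
# project grasp centre plane: TCP point and jaws line
R=Ro.from_rotvec(s['tool_rot']).as_matrix(); print(R)
cv2.imwrite('pics/o3.png',a)
```

```text
[0.4316 0.0416 0.1411] [-1.1782  1.2248  1.1751] 0.007077955736378353 [0.3588 0.091  0.9262]
[[ 0.0044 -0.9991  0.0431]
 [ 0.0017  0.0431  0.9991]
 [-1.     -0.0043  0.0018]]
```

View pics/o3.png

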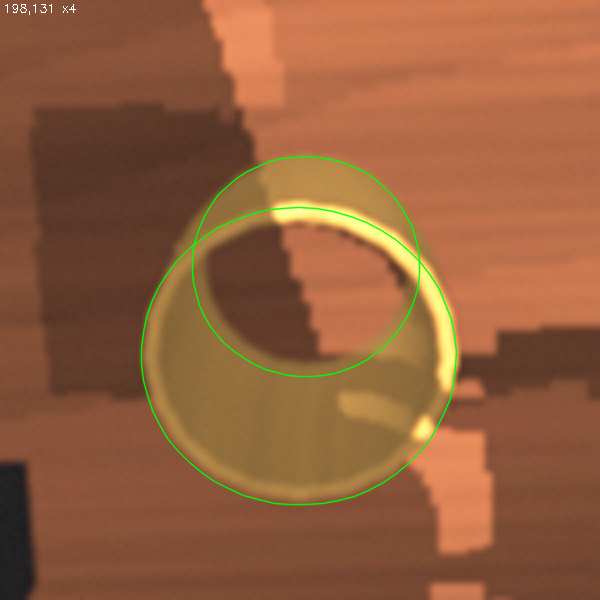

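>>> servo_tool(commands=[[[0, 0, 0, 30, 1.5, -7, 87], [0, 0, 0, 75, 1.5, -7, 87], [0, 0, 0, 110, 1.5, -7, 87], [0, 0, 0, 110, 1.5, -7, 87], [0, 0, 0, 110, 1.5, -7, 87]]])

```text
time: 2.8
position: [0.4295, 0.0345, 0.0303]
tool_rot: [-1.178, 1.227, 1.176]
ft_force: [0.6, -0.3, -0.7]
grip_width: 0.998
```

>>> servo_tool(commands=[[[0, 0, 0, 0, 0, 0, 66], [0, 0, 0, 0, 0, 0, 60], [0, 0, 0, 0, 0, 0, 55], [0, 0, 0, 0, 0, 0, 55], [0, 0, 0, 0, 0, 0, 55]]], newtons=25)

```text
time: 3.42
position: [0.4283, 0.0345, 0.029]
tool_rot: [-1.177, 1.228, 1.177]
ft_force: [-0.7, 2.2, 4.0]
grip_width: 0.708
```

>>> servo_tool(commands=[[[0, 0, 0, -40, 0, 0, 55], [0, 0, 0, -90, 0, 0, 55], [0, 0, 0, -140, -30, -10, 55], [0, 0, 0, -180, -80, -20, 55], [0, 0, 0, -200, -138, -34, 55]]])

```text
time: 4.05
position: [0.5637, -0.0049, 0.23]
tool_rot: [-1.179, 1.225, 1.177]
ft_force: [1.0, 0.1, -1.9]
grip_width: 0.703
```

>>> servo_tool(commands=[[[0, 0, 0, -10, -55, -13, 55], [0, 0, 0, -15, -110, -23, 55], [0, 0, 0, -20, -150, -33, 55], [0, 0, 0, -20, -180, -33, 55], [0, 0, 0, -20, -190, -33, 55]]])

```text
time: 4.68
position: [0.7508, -0.0466, 0.2452]
tool_rot: [-1.176, 1.233, 1.179]
ft_force: [-0.2, 0.8, -2.1]
grip_width: 0.702
```

>>> servo_tool(commands=[[[0, 0, 0, 0, 0, 0, 55], [0, 0, 0, 0, 0, 0, 55], [0, 0, 0, 0, 0, 0, 55], [0, 0, 0, 0, 0, 0, 55]]])

```text
time: 5.18
position: [0.7499, -0.046, 0.2484]
tool_rot: [-1.177, 1.228, 1.177]
ft_force: [-0.1, 0.4, -2.0]
grip_width: 0.699
```

Run:
```python
from snap import *; from ov import *
s,i,im=snap('w4'); print(s['position'],s['tool_rot'],np.abs(s['qd']).max(),s['ft_force'])
# tilted stand model from top estimate
yaw=-.043; th=np.radians(30)
X=np.array([np.cos(yaw),np.sin(yaw),0]);Y=np.array([-np.sin(yaw),np.cos(yaw),0]);Z=np.array([0,0,1.])
R=np.c_[np.cos(th)*X+np.sin(th)*Z,Y,-np.sin(th)*X+np.cos(th)*Z]
p2=np.array([.6475,-.044,.0541])+R[:,0]*0-R[:,2]*.014
sets=[]
for k,n in [(1,1),(0,2),(-1,3)]:
    c=p2+k*.115*Y
    sets.append((circ(c,.033,.014,R),(0,255,0)))
    for j in range(n): sets.append((circ(c+R[:,1]*(j-(n-1)/2)*.026+R[:,0]*.053,.009,.018,R),(255,255,0)))
a=crop(im,i,sets,proj(i,p2)[0],half=150,z=2)
for k in range(3): print(proj(i,p2+(1-k)*.115*Y+R[:,2]*.014))
cv2.imwrite('pics/o4.png',np.hstack([cv2.resize(im,(600,450))[:0]]) if 0 else cv2.resize(a,(600,600)))
```

```text
[ 0.7499 -0.046   0.2484] [-1.1772  1.2283  1.1772] 0.007841978241520999 [-0.1391  0.4115 -1.9516]
[[384.9447  94.9033]]
[[279.0034  94.1323]]
[[173.0863  95.0728]]
```

View pics/o4.png

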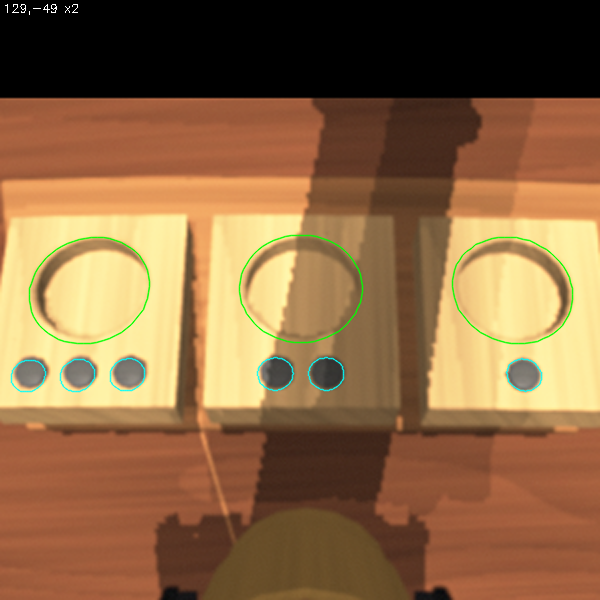

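```bash
cat > pl.py <<'E'
from h import *
yaw=-.043; th=np.radians(30)
X=np.array([np.cos(yaw),np.sin(yaw),0]);Y=np.array([-np.sin(yaw),np.cos(yaw),0]);Z=np.array([0,0,1.])
R=np.c_[np.cos(th)*X+np.sin(th)*Z,Y,-np.sin(th)*X+np.cos(th)*Z]
p2=np.array([.6475,-.044,.0541])-R[:,2]*.014
P={1:p2+.115*Y,2:p2,3:p2-.115*Y}
Rt=Rdown(yaw,th)
def tgt(k,h,up=0.,dx=0.): # h: TCP height above foot; dx: object's upslope offset from TCP
    return P[k]+R[:,2]*(h+up)-R[:,0]*dx
def err(k,h,dx=0.):
    s=ctrl.get_state(); Rm=Ro.from_rotvec(s['tool_rot']).as_matrix()
    print('t',s['time'],'tcp in pocket frame minus target (mm)',R.T@(s['position']-tgt(k,h,0,dx))*1e3,'rot',Ro.from_matrix(Rm.T@Rt).as_rotvec(degrees=True),'F',R.T@s['ft_force'],'w',s['grip_width']*87)
E
python3 - <<'E'
from pl import *
print(P); print(rel(Rt,tgt(1,.03,.07,.001))); err(1,.03,.001)
E
```

```text
{1: array([0.6594, 0.0706, 0.042 ]), 2: array([ 0.6545, -0.0443,  0.042 ]), 3: array([ 0.6496, -0.1592,  0.042 ])}
[ -0.0134   0.0305 -29.9682 120.1686 146.4402 112.5851]
t 5.225 tcp in pocket frame minus target (mm) [ 186.8476 -112.6661  100.9022] rot [ -0.0134   0.0305 -29.9682] F [-0.9198  0.4163 -1.3142] w 61.4323296418529
```

>>> servo_tool(commands=[[[0, 0, -10, 20, 35, 27, 55], [0, 0, -20, 50, 75, 55, 55], [0, 0, -30, 80, 115, 85, 55], [0, 0, -30, 110, 140, 108, 55], [0, 0, -30, 120, 146.5, 112.5, 55]]])

```text
time: 5.85
position: [0.6011, 0.0748, 0.1221]
tool_rot: [-1.389, 0.846, 0.793]
ft_force: [-0.4, -0.5, -1.2]
grip_width: 0.701
```

>>> servo_tool(commands=[[[0, 0, 0, 0, 0, 0, 55], [0, 0, 0, 0, 0, 0, 55], [0, 0, 0, 0, 0, 0, 55]]])

```text
time: 6.22
position: [0.611, 0.0712, 0.1297]
tool_rot: [-1.389, 0.842, 0.778]
ft_force: [0.6, 0.2, -0.8]
grip_width: 0.7
```

Run:
```python
from pl import *
print(rel(Rt,tgt(1,.03,.03,.001))); err(1,.03,.001)
```

```text
[-0.1601 -0.0536  0.1665 40.173   3.0373  1.5324]
t 6.225 tcp in pocket frame minus target (mm) [ 2.9163 -1.5031 70.1831] rot [-0.1601 -0.0536  0.1665] F [ 0.0533  0.2311 -1.0017] w 60.90805924140861
```

>>> servo_tool(commands=[[[0, 0, 0, 20, 2, 1, 55], [0, 0, 0, 42, 2, 1, 55], [0, 0, 0, 42, 2, 1, 55], [0, 0, 0, 42, 2, 1, 55], [0, 0, 0, 42, 2, 1, 55]]])

```text
time: 6.85
position: [0.6287, 0.0726, 0.0915]
tool_rot: [-1.39, 0.842, 0.781]
ft_force: [0.1, -0.3, -1.3]
grip_width: 0.703
```

Run:
```python
from snap import *; from ov import *
import pl
s,i,im=snap('w5'); pl.err(1,.03,.001); print(np.abs(s['qd']).max())
R=pl.R
c=pl.P[1]; tcp=s['position']; foot=tcp-R[:,2]*.03+R[:,0]*.001
sets=[(circ(c,.033,.014,R),(0,255,0)),(circ(c+R[:,0]*.053,.009,.018,R),(255,255,0)),(circ(foot,.031,.07,R),(255,0,255)),(circ(foot,.031,.026,R),(0,0,255))]
print(proj(i,foot))
cv2.imwrite('pics/o5.png',np.vstack([crop(im,i,sets,proj(i,foot+R[:,2]*.05)[0],half=100,z=3)]))
```

```text
t 6.9 tcp in pocket frame minus target (mm) [-1.1137  0.8279 28.2447] rot [-0.0493  0.0475  0.0746] F [-1.0937 -0.2498 -2.1807] w 61.177991012609084
0.006589805407183047
[[281.6198 243.5597]]
```

View pics/o5.png

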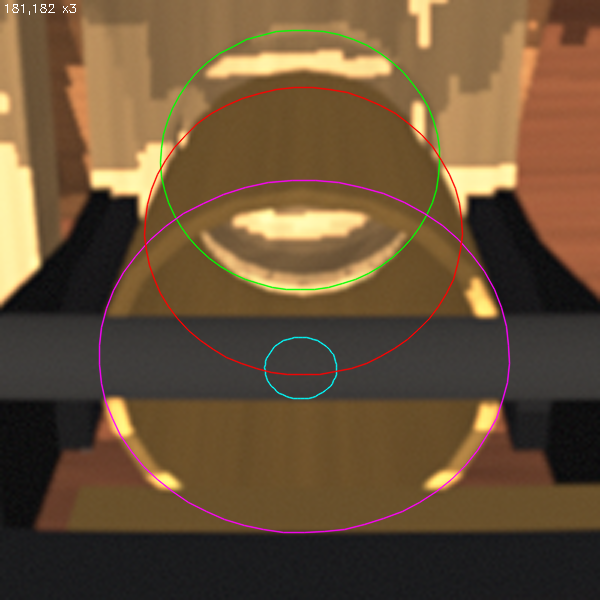

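Run:
```python
from snap import *; from ov import *
import pl
s,i=pickle.load(open('pics/w5.pkl','rb')); R=pl.R
for sl in [0,3,6]:
  for dx in [-2,1,4]:
    f=s['position']-R[:,2]*(.03+sl/1e3)+R[:,0]*dx/1e3
    o=[]
    for r,h in [(31,70),(28,70),(31,26),(28.5,16),(28.5,0)]:
        q=(proj(i,circ(f,r/1e3,h/1e3,R))-[181,182])*3; o+=[q[:,1].min(),q[:,1].max(),np.ptp(q[:,0])]
    print(sl,dx,np.round(o).astype(int))
```

```text
0 -2 [159 517 413 179 502 373  71 361 319  68 324 279  47 287 258]
0 1 [179 531 410 199 517 371  86 373 317  83 336 277  61 298 257]
0 4 [199 546 407 218 531 368 101 386 316  98 348 276  75 310 256]
3 -2 [151 503 405 171 489 366  66 353 314  64 317 275  44 280 255]
3 1 [171 518 402 190 503 363  81 365 312  79 329 273  57 292 254]
3 4 [190 532 399 209 518 361  96 377 311  93 341 272  71 303 253]
6 -2 [144 491 397 163 476 359  62 345 309  60 310 271  40 274 251]
6 1 [163 505 394 182 491 356  77 357 308  74 321 269  54 285 250]
6 4 [182 519 392 200 505 354  92 369 306  89 333 268  67 297 249]
```

>>> servo_tool(commands=[[[0, 0, 0, 8, 0, -0.5, 55], [0, 0, 0, 14, 0, -0.5, 55], [0, 0, 0, 18, 0, -0.5, 55], [0, 0, 0, 20, 0, -0.5, 55], [0, 0, 0, 22, 0, -0.5, 55]]])

```text
time: 7.52
position: [0.6392, 0.0715, 0.0711]
tool_rot: [-1.39, 0.843, 0.782]
ft_force: [-0.1, 0.1, -1.0]
grip_width: 0.701
```

Run:
```python
from pl import *
err(1,.03,.001)
```

```text
t 7.525 tcp in pocket frame minus target (mm) [-1.9962  0.0727  5.3977] rot [-0.0159 -0.0161  0.0003] F [-0.5779  0.1028 -0.7661] w 61.011914193369506
```

>>> servo_tool(commands=[[[0, 0, 0, 1, -0.7, 0, 55], [0, 0, 0, 2, -0.7, 0, 55], [0, 0, 0, 3, -0.7, 0, 55], [0, 0, 0, 3, -0.7, 0, 55]]])

```text
time: 8.02
position: [0.6412, 0.0715, 0.069]
tool_rot: [-1.39, 0.843, 0.782]
ft_force: [-0.4, -0.1, -1.6]
grip_width: 0.701
```

>>> servo_tool(commands=[[[0, 0, 0, 1, 0, 0, 55], [0, 0, 0, 2, 0, 0, 55], [0, 0, 0, 2, 0, 0, 55]]])

```text
time: 8.4
position: [0.6421, 0.0714, 0.0672]
tool_rot: [-1.39, 0.843, 0.782]
ft_force: [0.3, 0.1, -1.2]
grip_width: 0.703
```

Run:
```python
from pl import *
err(1,.03,.001)
```

```text
t 8.4 tcp in pocket frame minus target (mm) [-1.4016  0.1111  0.5079] rot [-0.0147 -0.011  -0.0052] F [-0.3353  0.1616 -1.137 ] w 61.17230408320072
```

Nearly home and no contact yet; go down in 1 mm steps.

>>> servo_tool(commands=[[[0, 0, 0, 1, 0, 0, 55], [0, 0, 0, 1, 0, 0, 55], [0, 0, 0, 1, 0, 0, 55]]])

```text
time: 8.78
position: [0.6425, 0.0715, 0.0667]
tool_rot: [-1.39, 0.843, 0.783]
ft_force: [-5.0, -1.1, 4.1]
grip_width: 0.702
```

>>> servo_tool(commands=[[[0, 0, 0, 0.7, 0, 0, 55], [0, 0, 0, 0.7, 0, 0, 55], [0, 0, 0, 0.7, 0, 0, 55]]])

```text
time: 9.15
position: [0.6426, 0.0717, 0.0664]
tool_rot: [-1.389, 0.844, 0.783]
ft_force: [-12.3, 0.5, 12.1]
grip_width: 0.706
```

Run:
```python
from pl import *
err(1,.03,.001)
```

```text
t 9.15 tcp in pocket frame minus target (mm) [-1.4532  0.4047 -0.4237] rot [-0.0412  0.0384 -0.0619] F [-4.6497 -0.0759 16.6209] w 61.449270770713255
```

>>> servo_tool(commands=[[[0, 0, 0, -0.5, 0, 0, 62], [0, 0, 0, -0.5, 0, 0, 66], [0, 0, 0, -0.5, 0, 0, 74], [0, 0, 0, -0.5, 0, 0, 87], [0, 0, 0, -0.5, 0, 0, 87]]])

```text
time: 9.78
position: [0.6429, 0.0714, 0.0663]
tool_rot: [-1.39, 0.843, 0.782]
ft_force: [0.2, -0.6, 0.1]
grip_width: 0.961
```

Run:
```python
from snap import *; from ov import *
import pl
s,i,im=snap('w6'); pl.err(1,.03,.001); R=pl.R
sets=[(circ(pl.P[1],.031,.07,R),(255,0,255)),(circ(pl.P[1],.0285,.0,R),(0,0,255))]
# also top cam
j=vision.camera_info('top'); t=vision.get_image('top')[:,:,::-1]
a=crop(im,i,sets,proj(i,pl.P[1]+R[:,2]*.05)[0],half=75,z=4)
b=crop(t,j,[],proj(j,pl.P[1])[0],half=25,z=8)
cv2.imwrite('pics/o6.png',a);
```

```text
t 9.825 tcp in pocket frame minus target (mm) [-1.2408  0.1222 -0.6567] rot [-0.0152 -0.0103  0.0087] F [0.2534 0.7052 0.2669] w 85.22762319449704
```

View pics/o6.png

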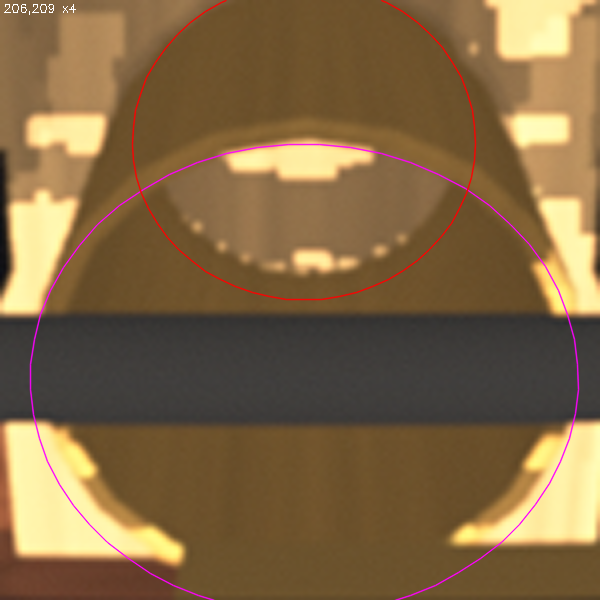

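>>> servo_tool(commands=[[[0, 0, 0, -20, 0, 0, 87], [0, 0, 0, -60, 0, 0, 87], [0, 0, 0, -120, 0, 0, 87], [0, 0, 8, -130, 0, -30, 87], [0, 0, 18, -130, 0, -80, 87]]])

```text
time: 10.5
position: [0.5733, 0.005, 0.1772]
tool_rot: [-1.283, 1.054, 1.0]
ft_force: [0.4, -1.5, -2.3]
grip_width: 0.999
```

Run:
```python
from pl import *
s=ctrl.get_state();print(s['position'],rel(Rdown(yaw),[.463,-.193,.14]));
```

```text
[0.5733 0.005  0.1772] [  -0.0519    0.1677   13.6946   11.4727  107.3578 -202.7521]
```

>>> servo_tool(commands=[[[0, 0, 6, 5, 25, -50, 87], [0, 0, 12, 10, 50, -100, 87], [0, 0, 12, 11, 78, -145, 87], [0, 0, 12, 11, 105, -189, 87], [0, 0, 12, 11, 105, -189, 87]]])

```text
time: 11.12
position: [0.4623, -0.1851, 0.1399]
tool_rot: [-1.186, 1.219, 1.143]
ft_force: [0.4, -0.1, 0.5]
grip_width: 0.995
```

>>> servo_tool(commands=[[[0, 0, 0, 0, 0, 0, 87], [0, 0, 0, 0, 0, 0, 87], [0, 0, 0, 0, 0, 0, 87], [0, 0, 0, 0, 0, 0, 87]]])

```text
time: 11.62
position: [0.4653, -0.1806, 0.1405]
tool_rot: [-1.194, 1.215, 1.149]
ft_force: [-0.3, -0.8, 0.8]
grip_width: 1.001
```

Run:
```python
from snap import *; from ov import *
import pl
s,i,im=snap('w7'); print(s['position'],rel(Rdown(pl.yaw),s['position']),np.abs(s['qd']).max())
g=np.array([.463,-.193,0])
cv2.imwrite('pics/o7.png',crop(im,i,[(circ(g,r/1e3,h/1e3),(0,255,0)) for r,h in [(28.5,0),(31,58)]],proj(i,g+[0,0,.03])[0],half=75,z=4))
```

```text
[ 0.4653 -0.1806  0.1405] [-0.2776 -0.4213  1.6999 -0.0097 -0.0892  0.1385] 0.004193881102399745
```

View pics/o7.png

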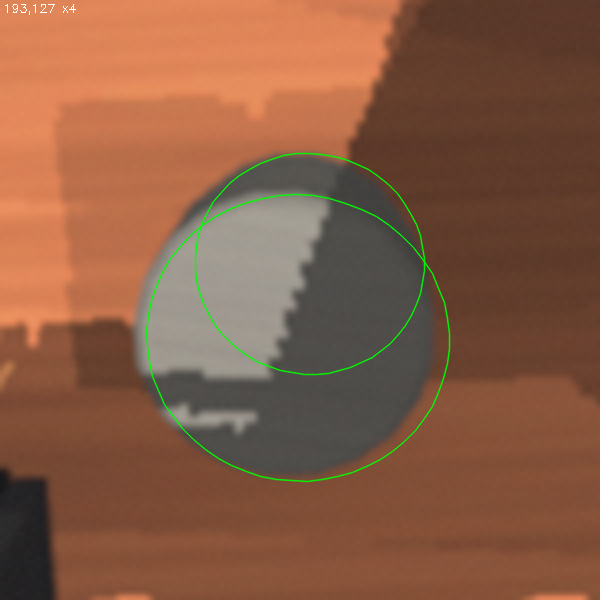

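Run:
```python
from pl import *
for z in [.09,.023]: print(rel(Rdown(yaw),[.4618,-.1957,z]))
```

```text
[ -0.2776  -0.4213   1.6999  50.4943   4.191  -14.7171]
[ -0.2776  -0.4213   1.6999 117.463    6.1796 -14.2293]
```

>>> servo_tool(commands=[[[-0.3, -0.4, 1.7, 30, 4, -14.5, 87], [-0.3, -0.4, 1.7, 50, 4.2, -14.5, 87], [-0.3, -0.4, 1.7, 85, 5.2, -14.5, 87], [-0.3, -0.4, 1.7, 117, 6.2, -14.5, 87], [-0.3, -0.4, 1.7, 117, 6.2, -14.5, 87]]])

```text
time: 12.3
position: [0.4594, -0.196, 0.0216]
tool_rot: [-1.175, 1.234, 1.18]
ft_force: [0.6, -0.8, 0.2]
grip_width: 1.0
```

>>> servo_tool(commands=[[[0, 0, 0, 0, 0, 0, 87], [0, 0, 0, 0, 0, 0, 87]]])

```text
time: 12.55
position: [0.4627, -0.1966, 0.0248]
tool_rot: [-1.179, 1.227, 1.175]
ft_force: [-0.2, 0.5, -0.2]
grip_width: 0.998
```

Run:
```python
from pl import *
print(ctrl.get_state()['position'],rel(Rdown(yaw),[.4618,-.1957,.023]))
```

```text
[ 0.4627 -0.1966  0.0248] [-0.0137 -0.0057  0.1558  1.8434  0.9886  0.8504]
```

Aligned. Close and lift.

>>> servo_tool(commands=[[[0, 0, 0, 1, 0.5, 0.5, 66], [0, 0, 0, 1, 0.5, 0.5, 60], [0, 0, 0, 1, 0.5, 0.5, 55], [0, 0, 0, 1, 0.5, 0.5, 55], [0, 0, 0, 1, 0.5, 0.5, 55]]], newtons=35)

```text
time: 13.18
position: [0.4611, -0.1957, 0.0225]
tool_rot: [-1.177, 1.229, 1.177]
ft_force: [-0.7, 0.6, 2.8]
grip_width: 0.701
```

Run:
```python
from pl import *
s=ctrl.get_state();print(s['position'],rel(Rdown(yaw),s['position']),s['ft_force'])
p=s['position']; h=p[2]; print('h',h,'dx',.4618-p[0])
print(rel(Rt,tgt(2,h,.08,.4618-p[0])))
```

```text
[ 0.4611 -0.1957  0.0225] [-0.0311  0.0098  0.0008  0.      0.      0.    ] [-0.661   0.5851  2.7952]
h 0.022534014941914236 dx 0.0007332998045309624
[  -0.0329    0.0015  -29.9992 -107.8427 -134.7516  159.6946]
```

>>> servo_tool(commands=[[[0, 0, 0, -40, 0, 0, 55], [0, 0, 0, -90, 0, 10, 55], [0, 0, 0, -125, -20, 40, 55], [0, 0, -8, -130, -60, 80, 55], [0, 0, -18, -125, -100, 120, 55]]])

```text
time: 13.8
position: [0.568, -0.0798, 0.1482]
tool_rot: [-1.317, 0.996, 0.936]
ft_force: [0.0, -1.8, -5.4]
grip_width: 0.701
```

>>> servo_tool(commands=[[[0, 0, -8, 10, -20, 20, 55], [0, 0, -12, 20, -30, 40, 55], [0, 0, -12, 20, -30, 40, 55], [0, 0, -12, 20, -30, 40, 55], [0, 0, -12, 20, -30, 40, 55]]])

```text
time: 14.42
position: [0.6028, -0.0433, 0.138]
tool_rot: [-1.389, 0.845, 0.78]
ft_force: [0.1, -0.3, -4.0]
grip_width: 0.701
```

Run:
```python
from pl import *
err(2,.0225,.0007); print(rel(Rt,tgt(2,.0225,.03,.0007)))
```

```text
t 14.425 tcp in pocket frame minus target (mm) [ 3.9776 -1.2231 86.5261] rot [-0.1233 -0.1008 -0.0134] F [-1.8667 -0.3025 -3.4991] w 60.95774712413787
[-0.1233 -0.1008 -0.0134 56.5248  3.9671  1.314 ]
```

>>> servo_tool(commands=[[[-0.1, -0.1, 0, 25, 4.5, 1.3, 55], [-0.1, -0.1, 0, 50, 4.5, 1.3, 55], [-0.1, -0.1, 0, 60, 4.5, 1.3, 55], [-0.1, -0.1, 0, 60, 4.5, 1.3, 55], [-0.1, -0.1, 0, 60, 4.5, 1.3, 55]]])

```text
time: 15.05
position: [0.6289, -0.0423, 0.0841]
tool_rot: [-1.391, 0.842, 0.783]
ft_force: [0.1, -0.7, -4.1]
grip_width: 0.701
```

Run:
```python
from pl import *
err(2,.0225,.0007)
```

```text
t 15.05 tcp in pocket frame minus target (mm) [-0.461   0.8868 26.7779] rot [0.0621 0.0461 0.022 ] F [-1.9962 -0.7402 -3.632 ] w 60.96268835702139
```

>>> servo_tool(commands=[[[0, 0, 0, 8, 0.4, -0.8, 55], [0, 0, 0, 13, 0.4, -0.8, 55], [0, 0, 0, 17, 0.4, -0.8, 55], [0, 0, 0, 20, 0.4, -0.8, 55], [0, 0, 0, 21, 0.4, -0.8, 55]]])

```text
time: 15.68
position: [0.6389, -0.0428, 0.0652]
tool_rot: [-1.391, 0.841, 0.784]
ft_force: [-0.5, -0.3, -4.7]
grip_width: 0.7
```

>>> servo_tool(commands=[[[0, 0, 0, 1, 0, 0, 55], [0, 0, 0, 2, 0, 0, 55], [0, 0, 0, 3, 0, 0, 55], [0, 0, 0, 3, 0, 0, 55]]])

```text
time: 16.18
position: [0.6403, -0.0429, 0.0624]
tool_rot: [-1.391, 0.842, 0.784]
ft_force: [0.3, -0.8, -4.0]
grip_width: 0.7
```

Run:
```python
from pl import *
err(2,.0225,.0007)
```

```text
t 16.175 tcp in pocket frame minus target (mm) [-1.4373  0.7584  2.3013] rot [ 0.0816  0.0739 -0.0063] F [-1.7303 -0.7585 -3.5978] w 60.85799448541181
```

>>> servo_tool(commands=[[[0, 0, 0, 1, 0, -0.5, 55], [0, 0, 0, 2, 0, -0.5, 55], [0, 0, 0, 2, 0, -0.5, 55], [0, 0, 0, 2, 0, -0.5, 55]]])

```text
time: 16.68
position: [0.6411, -0.0433, 0.0614]
tool_rot: [-1.389, 0.841, 0.785]
ft_force: [-15.3, 1.5, 13.7]
grip_width: 0.702
```

>>> servo_tool(commands=[[[0, 0, 0, 0.8, 0, 0, 55], [0, 0, 0, 0.8, 0, 0, 55], [0, 0, 0, 0.8, 0, 0, 55]]])

```text
time: 17.05
position: [0.6413, -0.0432, 0.0612]
tool_rot: [-1.388, 0.84, 0.787]
ft_force: [-25.4, 1.4, 26.9]
grip_width: 0.698
```

Run:
```python
from pl import *
err(2,.0225,.0007)
```

```text
t 17.05 tcp in pocket frame minus target (mm) [-1.1834  0.5096  0.7441] rot [ 0.0353  0.2605 -0.0699] F [-8.5659  0.3449 36.0604] w 60.75647227797187
```

>>> servo_tool(commands=[[[0, 0, 0, -1, 0, 0, 60], [0, 0, 0, -1.5, 0, 0, 62], [0, 0, 0, -1.5, 0, 0, 68], [0, 0, 0, -1.5, 0, 0, 80], [0, 0, 0, -1.5, 0, 0, 87]]])

```text
time: 17.68
position: [0.6413, -0.0435, 0.0616]
tool_rot: [-1.391, 0.841, 0.783]
ft_force: [-0.0, -0.6, 0.9]
grip_width: 0.925
```

>>> servo_tool(commands=[[[0, 0, 0, -10, 0, 0, 87], [0, 0, 0, -40, 0, 0, 87], [0, 0, 0, -90, 0, 0, 87], [0, 0, 0, -120, -10, 0, 87], [0, 0, 0, -130, -40, 0, 87]]])

```text
time: 18.3
position: [0.61, -0.0418, 0.1966]
tool_rot: [-1.388, 0.835, 0.784]
ft_force: [1.6, 0.3, 0.7]
grip_width: 1.0
```

>>> servo_tool(commands=[[[0, 0, 10, 0, -50, 0, 87], [0, 0, 20, 0, -100, 0, 87], [0, 0, 30, 0, -130, 0, 87], [0, 0, 30, 0, -130, 0, 87], [0, 0, 30, 0, -130, 0, 87]]])

```text
time: 18.92
position: [0.7268, -0.0455, 0.2565]
tool_rot: [-1.182, 1.23, 1.183]
ft_force: [-1.1, 0.0, 0.3]
grip_width: 0.999
```

Run:
```python
from snap import *; from ov import *
import pl
s,i,im=snap('w8'); print(s['position'],np.abs(s['qd']).max()); R=pl.R
sets=[]
for k,r,h in [(1,.031,.07),(2,.031,.058)]:
    c=pl.P[k]-R[:,0]*.002
    sets+=[(circ(c,r,h,R),(0,255,0)),(circ(pl.P[k],.033,.014,R),(255,0,255))]
sets.append((circ(pl.P[3],.033,.014,R),(255,0,255)))
m=proj(i,pl.P[2]+R[:,2]*.04)[0]; print(m)
cv2.imwrite('pics/o8.png',crop(im,i,sets,m,half=150,z=2))
```

```text
[ 0.7268 -0.0455  0.2565] 0.6872080998918565
[280.452  104.0778]
```

View pics/o8.png

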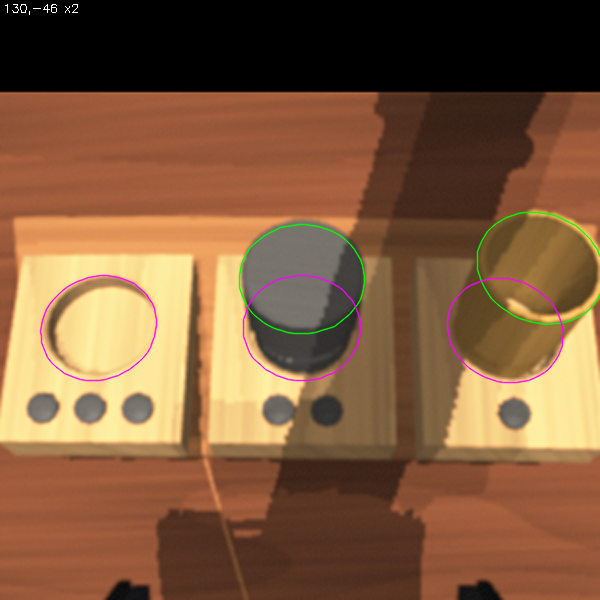

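>>> servo_tool(commands=[[[0, 0, 0, 0, 45, 40, 87], [0, 0, 0, 0, 90, 80, 87], [0, 0, 0, 0, 135, 118, 87], [0, 0, 0, 20, 180, 155, 87], [0, 0, 0, 50, 225, 195, 87]]])

```text
time: 19.6
position: [0.5079, 0.1554, 0.2102]
tool_rot: [-1.178, 1.226, 1.18]
ft_force: [0.2, -0.2, 0.2]
grip_width: 1.002
```

>>> servo_tool(commands=[[[0, 0, 0, 20, 45, 40, 87], [0, 0, 0, 35, 48, 40, 87], [0, 0, 0, 35, 48, 40, 87], [0, 0, 0, 35, 48, 40, 87], [0, 0, 0, 35, 48, 40, 87]]])

```text
time: 20.23
position: [0.4646, 0.1947, 0.1768]
tool_rot: [-1.177, 1.228, 1.175]
ft_force: [-0.4, 0.1, 0.1]
grip_width: 1.001
```

Run:
```python
from snap import *; from ov import *
import pl
s,i,im=snap('w9'); print(s['position'],rel(Rdown(pl.yaw),s['position'])[:3],np.abs(s['qd']).max())
g=np.array([.463,.201,0])
cv2.imwrite('pics/o9.png',crop(im,i,[(circ(g,r/1e3,h/1e3),(0,255,0)) for r,h in [(28.5,0),(28.5,23),(19,86)]],proj(i,g+[0,0,.04])[0],half=75,z=4))
```

```text
[0.4646 0.1947 0.1768] [-0.0647  0.0203  0.0802] 0.006842744010701769
```

View pics/o9.png

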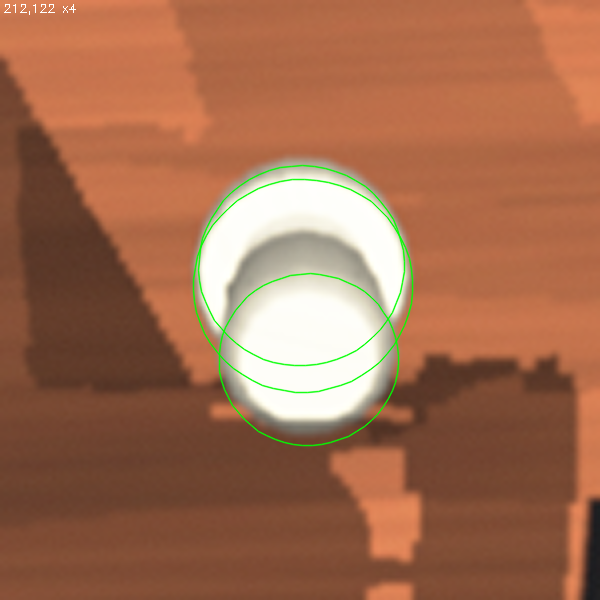

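>>> servo_tool(commands=[[[0, 0, 0, 30, 4.2, 5.8, 87], [0, 0, 0, 65, 4.2, 5.8, 87], [0, 0, 0, 100, 4.2, 5.8, 87], [0, 0, 0, 128, 4.2, 5.8, 87], [0, 0, 0, 128, 4.2, 5.8, 87]]])

```text
time: 20.9
position: [0.4584, 0.2004, 0.0467]
tool_rot: [-1.179, 1.234, 1.177]
ft_force: [0.2, -0.4, 0.0]
grip_width: 0.999
```

>>> servo_tool(commands=[[[0, 0, 0, 0, 0, 0, 60], [0, 0, 0, 0, 0, 0, 48], [0, 0, 0, 0, 0, 0, 42], [0, 0, 0, 0, 0, 0, 36], [0, 0, 0, 0, 0, 0, 30]]], newtons=35)

```text
time: 21.52
position: [0.4591, 0.2024, 0.0484]
tool_rot: [-1.178, 1.227, 1.179]
ft_force: [0.4, 0.4, -0.2]
grip_width: 0.512
```

>>> servo_tool(commands=[[[0, 0, 0, 0, 0, 0, 30], [0, 0, 0, 0, 0, 0, 30], [0, 0, 0, 0, 0, 0, 30]]], newtons=45)

```text
time: 21.9
position: [0.4591, 0.202, 0.0482]
tool_rot: [-1.178, 1.228, 1.179]
ft_force: [0.5, -0.3, -0.0]
grip_width: 0.428
```

Run:
```python
from pl import *
s=ctrl.get_state();print(s['position'],rel(Rdown(yaw),s['position'])[:3],s['ft_force'],s['grip_width']*87)
```

```text
[0.4591 0.202  0.0482] [ 0.0952  0.0135 -0.0057] [ 0.5297 -0.2828 -0.0094] 37.251924510655776
```

>>> servo_tool(commands=[[[0, 0, 0, -40, 0, 0, 30], [0, 0, 0, -90, 0, -10, 30], [0, 0, 0, -130, -10, -45, 30], [0, 0, 0, -145, -25, -95, 30], [0, 0, 0, -145, -40, -150, 30]]])

```text
time: 22.52
position: [0.4937, 0.0505, 0.1942]
tool_rot: [-1.179, 1.222, 1.182]
ft_force: [0.8, 0.8, -2.6]
grip_width: 0.429
```

>>> servo_tool(commands=[[[0, 0, 0, 0, -10, -55, 30], [0, 0, 0, 0, -20, -110, 30], [0, 0, 0, 0, -20, -160, 30], [0, 0, 0, 0, -20, -195, 30], [0, 0, 0, 0, -20, -200, 30]]])

```text
time: 23.15
position: [0.5034, -0.1535, 0.1926]
tool_rot: [-1.174, 1.232, 1.175]
ft_force: [0.1, 0.6, -2.8]
grip_width: 0.425
```

>>> servo_tool(commands=[[[0, 0, -10, 0, 0, -10, 30], [0, 0, -20, 0, -10, -10, 30], [0, 0, -30, 0, -20, -10, 30], [0, 0, -30, 0, -20, -10, 30], [0, 0, -30, 0, -20, -10, 30]]])

```text
time: 23.78
position: [0.5227, -0.1596, 0.1912]
tool_rot: [-1.39, 0.842, 0.786]
ft_force: [0.1, 0.4, -2.4]
grip_width: 0.428
```

Run:
```python
from pl import *
err(3,.0482,.001); print(ctrl.get_state()['position'],rel(Rt,tgt(3,.0482,.06,.001)),rel(Rt,tgt(3,.0482,.03,.001)))
```

```text
t 23.775 tcp in pocket frame minus target (mm) [-34.163   -5.8702 144.39  ] rot [ 0.0911  0.1336 -0.1042] F [-1.1196  0.4537 -2.1298] w 37.25842475795761
[ 0.5227 -0.1596  0.1912] [  0.0911   0.1336  -0.1042  84.3411 -34.3256   5.6192] [  0.0911   0.1336  -0.1042 114.341  -34.3802   5.5492]
```

>>> servo_tool(commands=[[[0, 0, 0, 30, -15, 3, 30], [0, 0, 0, 65, -33.3, 5.6, 30], [0, 0, 0, 95, -33.3, 5.6, 30], [0, 0, 0, 114, -33.3, 5.6, 30], [0, 0, 0, 114, -33.3, 5.6, 30]]])

```text
time: 24.4
position: [0.6088, -0.1568, 0.1082]
tool_rot: [-1.39, 0.844, 0.79]
ft_force: [-0.6, -0.9, -2.2]
grip_width: 0.425
```

>>> servo_tool(commands=[[[0, 0, 0, 0, 0, 0, 30], [0, 0, 0, 0, 0, 0, 30], [0, 0, 0, 0, 0, 0, 30]]])

```text
time: 24.78
position: [0.6104, -0.1587, 0.1119]
tool_rot: [-1.391, 0.84, 0.783]
ft_force: [0.3, 0.2, -3.1]
grip_width: 0.424
```

Run:
```python
from snap import *; from ov import *
import pl
s,i,im=snap('w10'); pl.err(3,.0482,.001); R=pl.R
f=s['position']-R[:,2]*.0482+R[:,0]*.001
sets=[(circ(f,.0285,.0,R),(0,0,255)),(circ(f,.0285,.023,R),(0,255,0)),(circ(pl.P[3],.033,.014,R),(255,0,255))]
cv2.imwrite('pics/o10.png',crop(im,i,sets,proj(i,f+R[:,2]*.03)[0],half=100,z=3))
```

```text
t 24.825 tcp in pocket frame minus target (mm) [ 1.9259 -1.2658 31.7763] rot [0.0544 0.1056 0.0713] F [-1.5207 -0.1962 -2.2937] w 37.11221225519644
```

View pics/o10.png

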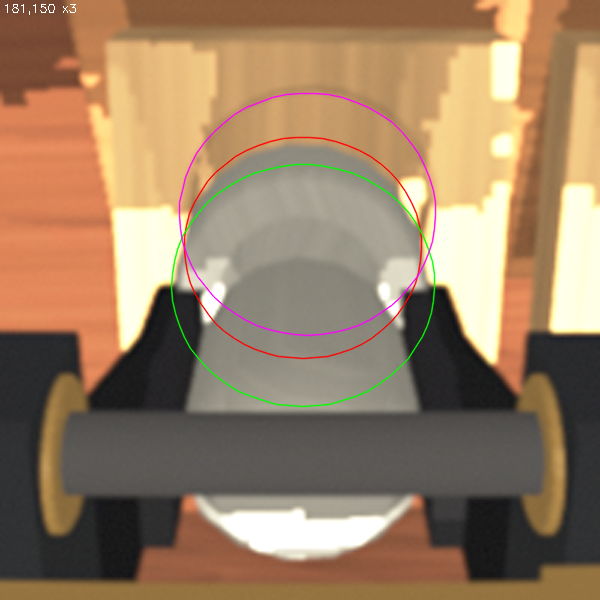

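>>> servo_tool(commands=[[[0, 0, 0, 7, 2.5, 1.2, 30], [0, 0, 0, 14, 2.5, 1.2, 30], [0, 0, 0, 20, 2.5, 1.2, 30], [0, 0, 0, 24, 2.5, 1.2, 30], [0, 0, 0, 25, 2.5, 1.2, 30]]])

```text
time: 25.45
position: [0.6205, -0.1581, 0.0875]
tool_rot: [-1.391, 0.842, 0.785]
ft_force: [0.8, -0.9, -2.8]
grip_width: 0.428
```

>>> servo_tool(commands=[[[0, 0, 0, 1, 0, 0, 30], [0, 0, 0, 2, 0, 0, 30], [0, 0, 0, 2, 0, 0, 30], [0, 0, 0, 2, 0, 0, 30]]])

```text
time: 25.95
position: [0.6216, -0.1579, 0.0863]
tool_rot: [-1.391, 0.841, 0.784]
ft_force: [-0.3, 0.3, -1.7]
grip_width: 0.423
```

Run:
```python
from pl import *
err(3,.0482,.001)
```

```text
t 25.95 tcp in pocket frame minus target (mm) [-1.0826  0.0577  4.2186] rot [0.0774 0.0872 0.0046] F [-1.1386  0.2795 -1.3569] w 36.778618522162944
```

>>> servo_tool(commands=[[[0, 0, 0, 1, 0, 0, 30], [0, 0, 0, 2, 0, 0, 30], [0, 0, 0, 3, 0, 0, 30], [0, 0, 0, 3, 0, 0, 30], [0, 0, 0, 3, 0, 0, 30]]])

```text
time: 26.58
position: [0.6233, -0.158, 0.0845]
tool_rot: [-1.39, 0.841, 0.784]
ft_force: [-6.5, 1.4, 6.1]
grip_width: 0.428
```

Run:
```python
from pl import *
err(3,.0482,.001)
```

```text
t 26.575 tcp in pocket frame minus target (mm) [-0.5335  0.0294  1.774 ] rot [0.0495 0.1314 0.0375] F [-2.6028  1.1219  8.5977] w 37.2312297999466
```

>>> servo_tool(commands=[[[0, 0, 0, 0.7, 0, 0, 30], [0, 0, 0, 1.2, 0, 0, 30], [0, 0, 0, 1.2, 0, 0, 30], [0, 0, 0, 1.2, 0, 0, 30]]])

```text
time: 27.08
position: [0.6234, -0.1581, 0.0844]
tool_rot: [-1.389, 0.84, 0.785]
ft_force: [-20.4, 3.9, 21.1]
grip_width: 0.425
```

Run:
```python
from pl import *
err(3,.0482,.001)
```

```text
t 27.075 tcp in pocket frame minus target (mm) [-0.4868 -0.0017  1.6579] rot [-0.0008  0.2334  0.0268] F [-7.3086  3.006  28.534 ] w 36.981716528204124
```

>>> servo_tool(commands=[[[0, 0, 0, -1, 0, 0, 36], [0, 0, 0, -1.5, 0, 0, 39], [0, 0, 0, -1.5, 0, 0, 46], [0, 0, 0, -1.5, 0, 0, 60], [0, 0, 0, -1.5, 0, 0, 80]]])

```text
time: 27.7
position: [0.6232, -0.1582, 0.0841]
tool_rot: [-1.391, 0.842, 0.784]
ft_force: [-1.0, 0.7, -0.3]
grip_width: 0.672
```

>>> servo_tool(commands=[[[0, 0, 0, -1.5, 0, 0, 87], [0, 0, 0, -1.5, 0, 0, 87], [0, 0, 0, -10, 0, 0, 87], [0, 0, 0, -40, 0, 0, 87], [0, 0, 0, -90, 0, 0, 87]]])

```text
time: 28.32
position: [0.5767, -0.156, 0.1609]
tool_rot: [-1.391, 0.845, 0.786]
ft_force: [0.5, 0.6, 0.3]
grip_width: 0.995
```

>>> servo_tool(commands=[[[0, 0, 0, -40, 0, 0, 87], [0, 0, 10, -60, -40, 30, 87], [0, 0, 20, -60, -90, 60, 87], [0, 0, 30, -60, -140, 90, 87], [0, 0, 30, -60, -160, 110, 87]]])

```text
time: 28.95
position: [0.694, -0.0484, 0.2919]
tool_rot: [-1.18, 1.231, 1.183]
ft_force: [-0.3, -0.7, -0.4]
grip_width: 0.997
```

>>> servo_tool(commands=[[[0, 0, 0, 0, 0, 0, 87], [0, 0, 0, 0, 0, 0, 87], [0, 0, 0, 0, 0, 0, 87], [0, 0, 0, 0, 0, 0, 87]]])

```text
time: 29.45
position: [0.6901, -0.0519, 0.2948]
tool_rot: [-1.177, 1.227, 1.178]
ft_force: [0.3, 0.3, -0.8]
grip_width: 1.002
```

Run:
```python
from snap import *; from ov import *
import pl
s,i,im=snap('w11'); print(s['position'],np.abs(s['qd']).max(),s['ft_force']); R=pl.R
sets=[]
for k,L in [(1,[(.0285,.016),(.031,.07)]),(2,[(.0285,.016),(.031,.058)]),(3,[(.0285,.023),(.019,.086)])]:
    c=pl.P[k]-R[:,0]*.002
    sets+=[(circ(c,r,h,R),(0,255,0)) for r,h in L]
m=proj(i,pl.P[2]+R[:,2]*.04)[0]; print(m)
cv2.imwrite('pics/o11.png',crop(im,i,sets,m,half=150,z=2))
```

```text
[ 0.6901 -0.0519  0.2948] 0.00624235152077078 [ 0.2807  0.3331 -0.7981]
[286.1617 136.377 ]
```

Run:
```python
from ov import *; import pl,pickle
from scipy.optimize import minimize
s,i=pickle.load(open('pics/w11.pkl','rb')); im=cv2.imread('pics/w11.png'); R=pl.R
hsv=cv2.cvtColor(im,cv2.COLOR_BGR2HSV)
def sil(c,Rr,L):
    m=np.zeros((1680,2240),np.uint8)
    for (r1,h1),(r2,h2) in zip(L[:-1],L[1:]):
        q=np.vstack([proj(i,circ(c,r1,h1,Rr)),proj(i,circ(c,r2,h2,Rr))])
        cv2.fillConvexPoly(m,cv2.convexHull(np.round(q*4+1.5).astype(np.int32)),255)
    return cv2.resize(m,(560,420),interpolation=cv2.INTER_AREA)/255.
LT=[(.0285,0),(.0285,.023),(.011,.027),(.011,.045),(.019,.05),(.019,.086),(.014,.092)]
LL=[(.0285,0),(.0285,.016),(.021,.018),(.021,.024),(.031,.026),(.031,.058),(.030,.06)]
for n,k,L in [('tamper',3,LT),('leveller',2,LL)]:
    g=sil(pl.P[k]-R[:,0]*.002,R,L); roi=cv2.dilate(g,np.ones((13,13)))>0
    # drop the studs and stay above the pocket mouth
    for j in range(k):
        q=proj(i,circ(pl.P[k]+R[:,1]*(j-(k-1)/2)*.026+R[:,0]*.053,.012,.016,R)); 
        t_=np.zeros((420,560),np.uint8);cv2.fillConvexPoly(t_,cv2.convexHull(q.astype(np.int32)),1);roi&=t_==0
    sat=hsv[...,1]; ob=(sat<75)&roi
    print(n,'sat in/out',np.median(sat[(g>.9)]),np.median(sat[roi&(g==0)]),ob.sum(),g.sum())
    def cost(v):
        Rr=R@Ro.from_rotvec([v[3]/1e3,v[4]/1e3,0]).as_matrix()
        return (np.abs(sil(pl.P[k]+R@(np.array(v[:3])/1e3),Rr,L)-ob)*roi).sum()
    best=minimize(cost,[-2,0,0,0,0],method='Nelder-Mead',options=dict(initial_simplex=np.array([[-2,0,0,0,0],[2,0,0,0,0],[-2,3,0,0,0],[-2,0,5,0,0],[-2,0,0,80,0],[-2,0,0,0,80]])))
    print('start cost',cost([-2,0,0,0,0]),'fit xyz mm, tilt mrad',best.x,best.fun)
```

```text
tamper sat in/out 31.0 107.0 2514 2705.2901960784316
start cost 372.65490196078434 fit xyz mm, tilt mrad [ -6.7193  -1.1685   3.2147 -29.3072  56.3285] 153.3843137254902
leveller sat in/out 19.0 125.0 2610 2851.6039215686274
start cost 337.9490196078431 fit xyz mm, tilt mrad [-9.0739  1.7224 -2.6097 21.7292 94.8753] 113.62352941176472
```

```bash
cat > fit.py <<'E'
from ov import *; import pl,pickle
from scipy.optimize import minimize
R=pl.R
LT=[(.0285,.0145),(.0285,.023),(.011,.027),(.011,.045),(.019,.05),(.019,.086),(.014,.092)]
LL=[(.0285,.0145),(.0285,.016),(.021,.018),(.021,.024),(.031,.026),(.031,.058),(.030,.06)]
def sil(i,c,Rr,L):
    m=np.zeros((1680,2240),np.uint8)
    for (r1,h1),(r2,h2) in zip(L[:-1],L[1:]):
        q=np.vstack([proj(i,circ(c,r1,h1,Rr)),proj(i,circ(c,r2,h2,Rr))])
        cv2.fillConvexPoly(m,cv2.convexHull(np.round(q*4+1.5).astype(np.int32)),255)
    return cv2.resize(m,(560,420),interpolation=cv2.INTER_AREA)/255.
def fit(im,i,n,k,L,thr=75,d=13):
    sat=cv2.cvtColor(im,cv2.COLOR_BGR2HSV)[...,1]
    g=sil(i,pl.P[k]-R[:,0]*.002,R,L); roi=cv2.dilate(g,np.ones((d,d)))>0
    for j in range(k):
        q=proj(i,circ(pl.P[k]+R[:,1]*(j-(k-1)/2)*.026+R[:,0]*.053,.012,.016,R))
        t_=np.zeros((420,560),np.uint8);cv2.fillConvexPoly(t_,cv2.convexHull(q.astype(np.int32)),1);roi&=t_==0
    ob=(sat<thr)&roi
    def cost(v):
        Rr=R@Ro.from_rotvec([v[3]/1e3,v[4]/1e3,0]).as_matrix()
        return (np.abs(sil(i,pl.P[k]+R@(np.array(v[:3])/1e3),Rr,L)-ob)*roi).sum()
    for free in ([0,1],[0,1,2],[0,1,3,4]):
        def f(u):
            v=np.array([-2.,0,0,0,0]); v[free]=u; return cost(v)
        x0=np.array([-2.,0,0,0,0])[free]; S=np.vstack([x0]+[x0+np.eye(len(free))[a]*[4,4,5,80,80][b] for a,b in enumerate(free)])
        b=minimize(f,x0,method='Nelder-Mead',options=dict(initial_simplex=S)); print(n,free,np.round(b.x,1),round(b.fun),'of',int(ob.sum()))
    return ob,g,roi
E
python3 - <<'E'
from fit import *
s,i=pickle.load(open('pics/w11.pkl','rb')); im=cv2.imread('pics/w11.png')
fit(im,i,'tamper',3,LT); fit(im,i,'leveller',2,LL)
E
```

```text
tamper [0, 1] [-3.2  0.9] 161 of 2514
tamper [0, 1, 2] [-2.3  1.3  1.9] 156 of 2514
tamper [0, 1, 3, 4] [ -1.3   1.9  22.6 -48. ] 120 of 2514
leveller [0, 1] [-2.8  0.7] 159 of 2610
leveller [0, 1, 2] [-3.2  0.7 -0.6] 159 of 2610
leveller [0, 1, 3, 4] [ -1.1   0.8   7.1 -51.8] 155 of 2610
```

Run:
```python
from fit import *
for c in ['scene','top']:
    i=vision.camera_info(c); im=vision.get_image(c)[:,:,::-1].copy(); print(c)
    fit(im,i,'tamper',3,LT,90,7); fit(im,i,'leveller',2,LL,90,7)
```

```text
scene
tamper [0, 1] [-6.1 -6.5] 41 of 409
tamper [0, 1, 2] [-2.  -0.3  1.3] 41 of 409
tamper [0, 1, 3, 4] [ -3.4  -2.9  37.2 -36.3] 41 of 409
leveller [0, 1] [-2.4 -2. ] 75 of 428
leveller [0, 1, 2] [-1.3 -0.2  0.1] 75 of 428
leveller [0, 1, 3, 4] [ -0.6   0.2  47.5 -44.2] 65 of 428
top
tamper [0, 1] [-2.8  1.7] 27 of 492
tamper [0, 1, 2] [-2.9  1.8  0.6] 27 of 492
tamper [0, 1, 3, 4] [ -1.5   1.7   5.9 -26.8] 24 of 492
leveller [0, 1] [-2.2 -2.1] 489 of 136
leveller [0, 1, 2] [-1139.9   -32.7 -3080.4] 115 of 136
leveller [0, 1, 3, 4] [ -67.7  -72.   453.4 1646.8] 136 of 136
```

```bash
python3 -c "
from bench import close_job
print(close_job())"
```

```text
the job is handed in; nothing more can be done
None
```

I loaded the funnel into pocket 1, then the leveller into pocket 2 and the tamper into pocket 3. Each was lowered along the 30° axis until it met the floor firmly (about 17, 36 and 29 N), then let go before the next one was loaded. I handed in with the arm clear of everything, after about 30 s of the 72 s allowed.

**Funnel and leveller:** The pictures taken after release showed both seated and in line with their pockets, about 2 mm downslope of centre. That is about as far as the pocket clearance lets them slide. The last wrist-image fit for the leveller gave 3 mm downslope and −0.6 mm in height.

**Tamper:** My 12 pictures were used up, so I checked it only by fitting its outline. Wrist, top and scene cameras put it about 2–3 mm downslope, 0–2 mm sideways and 0.6–1.9 mm high. It stopped about 1.7 mm above the height I expected, within my measuring error.

**Checks that failed or disagreed:**
- My first outline fit gave wrong offsets because it counted the hidden foot, so I corrected it.
- The fits that also left tilt free gave up to about 50 mrad for both the tamper and the leveller. They are poorly determined but stay below the 80 mrad limit.
- In the scene camera, the fit that held the tamper's height fixed gave about 6 mm sideways and 6 mm downslope. It matched no better than the fit near zero.
- The top-camera fit for the leveller failed: its outline did not separate from the background.
- The portafilter, cups and canister were not measured again at the end. My path stayed clear of them.

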